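# Set out the calibration weights by size on the weight rest

## Robot

A 6-joint arm with a two-finger parallel gripper is mounted at the origin on a cart in front of the work surface, level with it; the furniture and walls round the work are solid. World frame = base frame: x ahead of the robot, y to its left, z up, the work surface at z = 0. Lengths are in m, angles in degrees, forces in N, time in s.
With the tool pointing down it reaches from about 0.4 to 0.825 m from the base axis. Payload 7 kg.
Tool frame: the origin (TCP) lies at the very end of the fingers, on their centre line; the grasp point (between the pads) lies hold_point_z behind it (hold_point_z is the distance from the TCP to the grasp point, in m); z points along the fingers, y is the direction in which the jaws open and shut (so a half turn about z gives the same grasp; the last joint's range is limited). The gripper opens to 88 mm and grips with 3 to 60 N. Pads are 19 mm wide; open, the fingers measure 130 mm over their backs; the gripper's body (78 mm by 193 mm) begins 47 mm behind the grasp point.
Start: joints at [88.184, 20.546, 0.682, 0, -70.136, -16.507], TCP at [0.212, 0.641, 0.227] pointing down, gripper open.
Joint ranges: [-176.03, 176.03], [-82.01, 121.73], [-58.28, 71.71], [-173.87, 95.51], [-174.79, -0.11], [-173.66, 173.66]. Speed limits (degrees/s): [136.94, 136.94, 172.46, 180, 180, 180].

## Interface

Orientations are given as [roll, pitch, yaw] about the fixed x, y, z axes, in that order (R = Rz(yaw) Ry(pitch) Rx(roll)).
In Python, from plant import get_obs, snapshot, close_job, hold_point_z gives the robot as it stands. The module is installed in compiled form; this text tells all that it offers.
- The arm moves only by the tool jog_arm, never from a script. Its argument "commands" is a list of rows, each a list of 4 numbers: the shift along the world's x, y, z in mm, then the turn about the world's z in degrees. In form: [[x, y, z, turn], ...]. A call has exactly 10 rows; each row shifts and turns the commanded pose from where the row before left it; what a row does not reach is not made up. A row lasts 1/12 s, in which the tool goes at most 41.7 mm and 7.16 degrees, less where a joint would pass 70% of its speed; a pose out of reach is approached as far as the arm can. A call is refused whole if a number of a shift passes 41.7 or a number of a turn 7.16, either way. A call with a gripper value outside its range is refused whole. "fingers" is the finger opening in mm, from 0 to 87.6, set as the call begins (left out, the last holds). The fingers move at their own pace and stop on an object; the grip force is fixed at half the most. Time passes only in rows, so rows that do not move let the fingers close, or fill a call up. It gives the time, the measured TCP pose, the force and the opening at its end, in the units of the state.
- get_obs(): the state, without advancing time (a new reading comes with each control period).
- snapshot(name): name is "side" or "top"; returns a dict with "image" (400x640x3 uint8, red, green, blue), "fov_y" (degrees; the focal length in pixels is half the picture's height over the tangent of half this angle, whatever the lens; pixels are square), "cx", "cy" (the principal point, pixels), "rvec" (rotation vector, rad) and "tvec" (3), from world to camera coordinates, as OpenCV has them. Camera axes: x right, y down, z forward; pixel columns grow to the right and rows downward; lengths in m; the calibration is good to about 2 mm. A picture is of the moment at which its call begins. There is no depth.
- close_job(): hands the job in, once; it reports no verdict.
The state is a dict: "clock": time; "joint_pos": joint angles; "qvel": joint speeds; "tau": joint torques, N m; "tool_pos": TCP position; "orientation": TCP orientation; "force": force on the tool from outside, world axes, zero at the start; "moment": the same for the moment, N m; "opening": finger opening in m.
Only numpy, scipy, OpenCV 4.12 (cv2) and the standard library are available. Lean on these libraries where they do the work, as an engineer would, in place of code of your own. Each camera call takes 0.05 s, during which the arm holds its last target.

## Task

Set the balance's four knob-topped calibration weights out on the grey weight rest in order of size: the largest on the pad next to the red block, then the next smaller on each following pad, the smallest next to the black block. Each must stand upright, centred on its own pad, and be let go.

Things in the scene. Friction and masses are not known exactly. Their poses are not given: they have to be found in the camera images.
- brass_weight_31: Loose knob-topped calibration weight, the largest: yellow brass, 31 mm across, 46 mm tall, about 220 g. Standing at the start on a fixed dark blue mat 2 mm thick on the worktop. Straight cylinder over its lower half, narrower knob above: grip it low. Origin at the centre of its underside, z up along its axis; its yaw means nothing.
- steel_weight_25: Loose knob-topped calibration weight, the second largest: grey steel, 25 mm across, 37 mm tall, about 110 g. Standing at the start on a fixed dark blue mat 2 mm thick on the worktop. Straight cylinder over its lower half, narrower knob above: grip it low. Origin at the centre of its underside, z up along its axis; its yaw means nothing.
- brass_weight_20: Loose knob-topped calibration weight, the third largest: pale yellow brass, 20 mm across, 30 mm tall, about 50 g. Standing at the start on a fixed dark blue mat 2 mm thick on the worktop. Straight cylinder over its lower half, narrower knob above: grip it low. Origin at the centre of its underside, z up along its axis; its yaw means nothing.
- silver_weight_16: Loose knob-topped calibration weight, the smallest: whitish silver, 16 mm across, 24 mm tall, about 20 g. Standing at the start on a fixed dark blue mat 2 mm thick on the worktop. Straight cylinder over its lower half, narrower knob above: grip it low. Origin at the centre of its underside, z up along its axis; its yaw means nothing.
- pad_1: Fixed black rubber pad, 40 mm across, 2 mm thick, outermost in a straight row pad_1, 2, 3, 4, 62 mm apart, on a fixed grey board 300 x 56 mm. Origin at the centre of the pad's underside, on the board's top, 10 mm above the worktop; weights stand 2 mm higher, on the pad. Its y axis runs along the row from pad_1 to pad_4, its x axis across the board.
- pad_2: Fixed black rubber pad, 40 mm across, 2 mm thick, inside in a straight row pad_1, 2, 3, 4, 62 mm apart, on a fixed grey board 300 x 56 mm. Origin at the centre of the pad's underside, on the board's top, 10 mm above the worktop; weights stand 2 mm higher, on the pad. Its y axis runs along the row from pad_1 to pad_4, its x axis across the board.
- pad_3: Fixed black rubber pad, 40 mm across, 2 mm thick, inside in a straight row pad_1, 2, 3, 4, 62 mm apart, on a fixed grey board 300 x 56 mm. Origin at the centre of the pad's underside, on the board's top, 10 mm above the worktop; weights stand 2 mm higher, on the pad. Its y axis runs along the row from pad_1 to pad_4, its x axis across the board.
- pad_4: Fixed black rubber pad, 40 mm across, 2 mm thick, outermost in a straight row pad_1, 2, 3, 4, 62 mm apart, on a fixed grey board 300 x 56 mm. Origin at the centre of the pad's underside, on the board's top, 10 mm above the worktop; weights stand 2 mm higher, on the pad. Its y axis runs along the row from pad_1 to pad_4, its x axis across the board.
- red_block: Fixed red stop block, 50 mm across the board, 12 mm along it, 20 mm tall, standing on one end of the board, 49 mm (centre to centre) beyond the outermost pad there; it marks the large end of the row. Which end it stands on differs from start to start. Origin at the centre of its underside, 10 mm above the worktop.
- black_block: Fixed black stop block, 50 mm across the board, 12 mm along it, 20 mm tall, standing on one end of the board, 49 mm (centre to centre) beyond the outermost pad there; it marks the small end of the row. Which end it stands on differs from start to start. Origin at the centre of its underside, 10 mm above the worktop.
There are look-alikes about, which are no part of the job. Of the things shaped like the steel_weight_25, the grey one is meant.

How it is judged:
By the outcome, as a careful person would: the job done as asked, in the order asked, and still so for the second after the job is handed in, with the robot touching nothing.
It also fails if it takes over 96 s, if anything falls off the work surface, if the arm or the gripper's body presses on something with over 40 N, if the wrist force passes 120 N, or if a joint passes its speed limit or range.

## Working session

There is one attempt and no reset: what is moved stays moved. The work goes in short steps, Python scripts to look and compute and a tool call to move; the robot and the scene stay as the last step left them, time stands still between calls to the robot, and variables do not carry over. Pictures are saved under pics/ and viewed, and the job is handed in when it is done.

Besides the shell and the picture viewer there is one more tool, called after "Emit:" as name(argument=value, ...) on one line, values as JSON. jog_arm: Moves the arm, as the interface text tells. Its arguments: {"type":"object","properties":{"commands":{"type":"array","items":{"type":"array","items":{"type":"number"}}},"fingers":{"type":"number"}},"required":["commands"]}

```bash
mkdir -p pics; python3 - <<'E'
from plant import get_obs, snapshot, hold_point_z
import cv2
print(hold_point_z); o=get_obs(); print(o)
for n in("top","side"):
    s=snapshot(n); cv2.imwrite(f"pics/{n}0.png",s["image"][:,:,::-1]); print({k:v for k,v in s.items() if k!="image"})
E
```

```text
0.0188
{'clock': 0.0, 'joint_pos': array([ 8.81849131e+01,  2.05906966e+01,  6.35427202e-01, -1.82437671e-02,
       -7.01351886e+01, -1.65084500e+01]), 'qvel': array([ 0.15315712, -0.0134374 , -0.00110323, -0.0421676 ,  0.04750711,
       -0.04635355]), 'tau': array([ 1.67765702e-04, -5.82711446e+01,  2.93071425e+01,  6.99704468e+00,
        7.23727353e-03, -1.47802734e-04]), 'tool_pos': array([0.2120749 , 0.640328  , 0.22564948]), 'orientation': array([ 1.79908397e+02, -9.26301104e-03, -1.83297424e+01]), 'force': array([ 0.04053936,  0.06505354, -0.41515348]), 'moment': array([ 0.01629283, -0.00849711, -0.01090968]), 'opening': 0.08768731375059559}
{'fov_y': 48.340893042727025, 'cx': 316.5361053300483, 'cy': 193.0402542026455, 'rvec': array([ 2.26918383, -1.90963366,  0.20134069]), 'tvec': array([0.34946352, 0.54486059, 0.83643519])}
{'fov_y': 52.31557518866116, 'cx': 318.2621004478095, 'cy': 193.28019691691662, 'rvec': array([ 0.19383905, -2.83931003,  1.22942906]), 'tvec': array([ 0.52001939, -0.20672389,  1.22957274])}
```

View pics/top0.png

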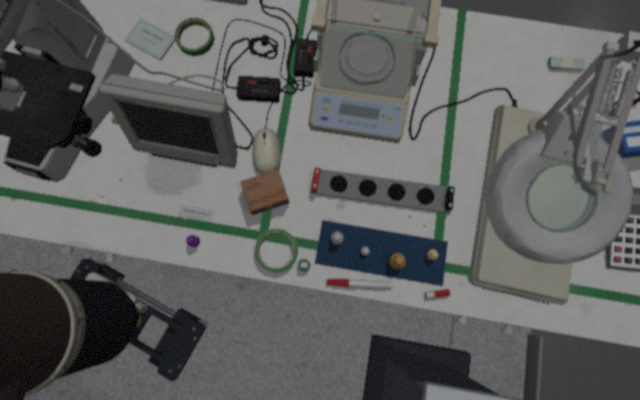

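View pics/side0.png

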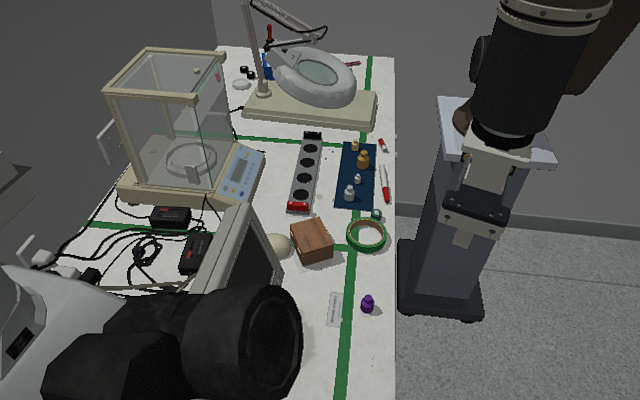

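The top view shows steel at about (336,238), silver (365,251), large brass (398,261) and small brass (432,255). The red block is at (316,180) and the black one at (450,198). A purple look-alike stands at (192,241). Next I'll zoom in on both views.

```bash
cat > h.py <<'E'
import numpy as np, cv2
from plant import *
class Cam:
    def __init__(s,n):
        d=snapshot(n); s.im=np.ascontiguousarray(d["image"][:,:,::-1]); s.f=200/np.tan(np.radians(d["fov_y"]/2))
        s.R=cv2.Rodrigues(d["rvec"])[0]; s.t=np.array(d["tvec"]); s.cx,s.cy=d["cx"],d["cy"]; s.C=-s.R.T@s.t
    def ray(s,u,v):
        d=s.R.T@np.array([(u-s.cx)/s.f,(v-s.cy)/s.f,1]); return d/np.linalg.norm(d)
    def plane(s,u,v,z):
        d=s.ray(u,v); return s.C+d*(z-s.C[2])/d[2]
    def proj(s,p):
        q=s.R@np.array(p)+s.t; return np.array([s.cx+s.f*q[0]/q[2],s.cy+s.f*q[1]/q[2]])
def tri(ca,ua,cb,ub):
    A=[];b=[]
    for c,u in((ca,ua),(cb,ub)):
        d=c.ray(*u);P=np.eye(3)-np.outer(d,d);A.append(P);b.append(P@c.C)
    p=np.linalg.lstsq(np.vstack(A),np.hstack(b),rcond=None)[0]
    return p,[np.linalg.norm(c.proj(p)-u) for c,u in((ca,ua),(cb,ub))]
E
python3 - <<'E'
from h import *
t=Cam("top");s=Cam("side");print(t.C,s.C)
cv2.imwrite("pics/t1.png",cv2.resize(t.im[155:300,300:465],None,fx=4.8,fy=4,interpolation=cv2.INTER_CUBIC)[:600,:800] if 0 else cv2.resize(t.im[160:295,300:470],None,fx=4.4,fy=4.4,interpolation=cv2.INTER_CUBIC))
cv2.imwrite("pics/s1.png",cv2.resize(s.im[125:225,275:405],None,fx=6,fy=6,interpolation=cv2.INTER_CUBIC))
E
```

```text
[0.2882387  0.39976423 0.93580374] [0.38760003 1.09781319 0.6852565 ]
```

View pics/t1.png

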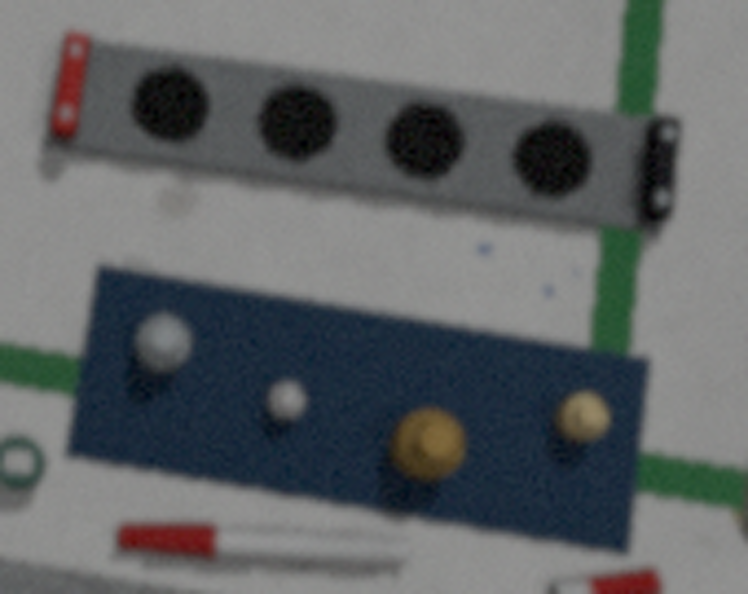

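View pics/s1.png

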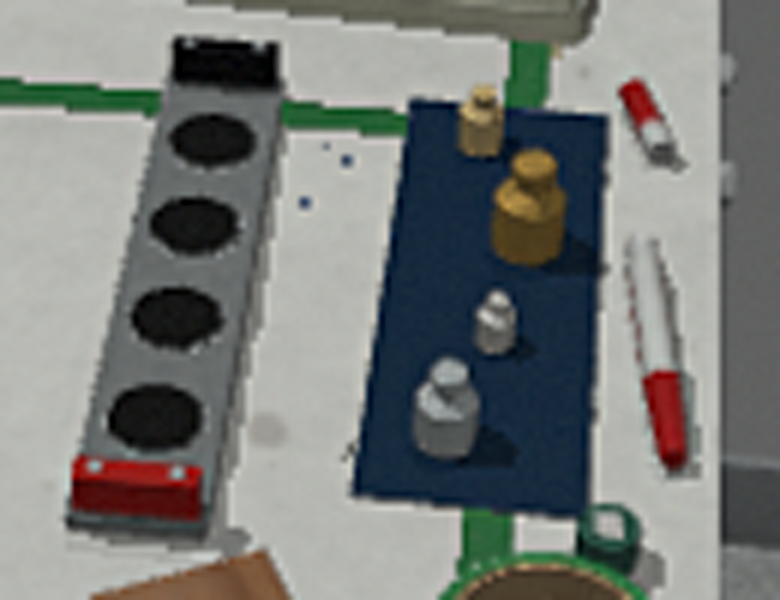

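```bash
cat > m.py <<'E'
from h import *
def blobs(c,poly_w,z,amin):
    pass
def matmask(c,box):
    x0,y0,x1,y1=box; hsv=cv2.cvtColor(c.im,cv2.COLOR_BGR2HSV)
    return hsv
def weights(c,seeds,r):
    im=c.im.astype(int); out=[]
    b,g,rr=im[...,0],im[...,1],im[...,2]
    m=((rr>b-15)&(rr>70)).astype(np.uint8)   # not blue, not shadow
    n,l,st,ce=cv2.connectedComponentsWithStats(m)
    for (u,v) in seeds:
        k=l[v,u]; out.append((k,st[k],ce[k]))
    return out
E
python3 - <<'E'
from m import *
t=Cam("top");s=Cam("side")
N=["steel","silver","b31","b20"]
T=weights(t,[(337,238),(365,251),(397,261),(432,255)],0)
S=weights(s,[(349,195),(357,179),(363,162),(355,148)],0)
for n,a,b in zip(N,T,S):
    print(n,a[0],a[1],a[2].round(1),b[0],b[1],b[2].round(1))
    if a[0] and b[0]:
        d1=t.ray(*a[2])[:2];d2=s.ray(*b[2])[:2]
        k=np.linalg.solve(np.c_[d1,-d2],s.C[:2]-t.C[:2]); print((t.C[:2]+k[0]*d1).round(4), tri(t,a[2],s,b[2]))
# pads
for c,seeds in((t,[(339,184),(368,188),(397,192),(426,196)]),(s,[(301,194),(304.,178),(307,162),(310,148)])):
    g=c.im.max(2); m=(g<50).astype(np.uint8)
    n,l,st,ce=cv2.connectedComponentsWithStats(m)
    P=[]
    for u,v in seeds:
        k=l[int(v),int(u)]; p=c.plane(*ce[k],.012); P.append(p); print(k,st[k],p.round(4))
    print(np.linalg.norm(np.diff(P,axis=0),axis=1))
E
```

```text
steel 72 [331 231  12  12 104] [337.  236.7] 167 [344 185  11  16 127] [348.8 193. ]
[0.4005 0.3822] (array([0.40146472, 0.38198491, 0.01873739]), [np.float64(0.46195274744806614), np.float64(0.3972553150972021)])
silver 73 [361 247   9   8  55] [364.9 250.3] 163 [354 173   7  11  54] [357.3 178.2]
[0.3836 0.3217] (array([0.38429318, 0.32067913, 0.01497807]), [np.float64(0.3325033228131928), np.float64(0.2723964782384906)])
b31 75 [390 253  15  14 163] [397.6 259.6] 0 [    0     0   640   400 76327] [310.4 226.7]
b20 74 [428 249  11  11  93] [432.8 253.8] 13 [     0      0    640    400 175685] [324.4 188.4]
[ 0.4981 -0.0018] (array([ 0.45771985,  0.12755197, -0.2126302 ]), [np.float64(10.805830878715057), np.float64(8.519903071817708)])
98 [330 176  17  16 215] [0.5163 0.3975 0.012 ]
99 [359 180  17  17 225] [0.5177 0.3356 0.012 ]
100 [388 184  17  17 224] [0.5193 0.2737 0.012 ]
102 [417 188  17  17 221] [0.5208 0.2121 0.012 ]
[0.06191768 0.06189668 0.06160674]
69 [293 189  15  11 136] [0.5162 0.3956 0.012 ]
57 [297 173  15  10 116] [0.5174 0.334  0.012 ]
38 [300 158  15   9 104] [0.5189 0.2716 0.012 ]
24 [303 144  14   9  93] [0.5205 0.2095 0.012 ]
[0.06163242 0.06243563 0.06214385]
```

```bash
python3 - <<'E'
from m import *
t=Cam("top");s=Cam("side")
def sel(c,u,v,m):
    n,l,st,ce=cv2.connectedComponentsWithStats(m.astype(np.uint8)); k=l[v,u]; return k,st[k],ce[k]
def M(c):
    im=c.im.astype(int); return im[...,2]-im[...,0]
print(s.im[162,363],s.im[148,355],t.im[261,398])
for n,a,b in(("b31",(398,259),(363,163)),("b20",(432,254),(355,148))):
    for th in(10,20,25):
        A=sel(t,*a,M(t)>th);B=sel(s,*b,M(s)>th); print(n,A,B)
        d1=t.ray(*A[2])[:2];d2=s.ray(*B[2])[:2]
        k=np.linalg.solve(np.c_[d1,-d2],s.C[:2]-t.C[:2]); print((t.C[:2]+k[0]*d1).round(4), tri(t,A[2],s,B[2]))
# side: base near-edge
for n,(u,v),h,r in(("steel",(348.8,193),.037,.0125),("silver",(357.3,178.2),.024,.008)):
    print(n,t.proj([.4,.38,.0]))
E
```

```text
[26 57 70] [57 83 94] [ 57 100 121]
b31 (np.int32(134), array([389, 253,  17,  16, 215], dtype=int32), array([396.95813953, 260.5627907 ])) (np.int32(231), array([357, 150,  12,  19, 191], dtype=int32), array([362.72774869, 159.59685864]))
[0.3742 0.2553] (array([0.37450835, 0.25433813, 0.02318871]), [np.float64(0.14560368159316686), np.float64(0.11298878656903345)])
b31 (np.int32(44), array([389, 253,  16,  16, 193], dtype=int32), array([396.97409326, 260.48704663])) (np.int32(45), array([357, 150,  12,  19, 186], dtype=int32), array([362.71505376, 159.5483871 ]))
[0.3743 0.2554] (array([0.37460112, 0.25436126, 0.0233714 ]), [np.float64(0.1686058058951806), np.float64(0.13083364944026676)])
b31 (np.int32(13), array([390, 253,  15,  15, 185], dtype=int32), array([397.07027027, 260.3027027 ])) (np.int32(16), array([357, 150,  12,  19, 180], dtype=int32), array([362.73888889, 159.73333333]))
[0.3742 0.2561] (array([0.3747756 , 0.25413983, 0.02265296]), [np.float64(0.31458062389947694), np.float64(0.24416577366944778)])
b20 (np.int32(125), array([427, 249,  11,  11, 100], dtype=int32), 
[... 283 characters left out ...]
 250,  11,   9,  81], dtype=int32), array([432.20987654, 254.13580247])) (np.int32(40), array([352, 139,   7,  12,  71], dtype=int32), array([354.88732394, 144.81690141]))
[0.3988 0.1876] (array([0.39973943, 0.18415468, 0.01700083]), [np.float64(0.44103631068711086), np.float64(0.32794352312613606)])
b20 (np.int32(12), array([428, 250,  10,   9,  75], dtype=int32), array([432.37333333, 254.02666667])) (np.int32(11), array([352, 139,   7,  12,  69], dtype=int32), array([354.91304348, 144.92753623]))
[0.3987 0.188 ] (array([0.39986844, 0.18373321, 0.0163753 ]), [np.float64(0.550864170792363), np.float64(0.40962912642505256)])
steel [337.3021544  239.05639924]
silver [337.3021544  239.05639924]
```

```bash
python3 - <<'E'
from h import *
t=Cam("top");s=Cam("side")
for nm,a,z in(("bal front L",(311,127),.02),("bal frontR",(403,139),.02),("bal glass front R",(412,100),.04),("lamp ring left",(488,200),.15),("lampbase left",(478,280),.03),("lampbase leftfar",(497,107),.03),("monitor R",(233,165),.1),("wood",(288,200),.05),("table edge",(400,300),0)):
    print(nm,t.plane(*a,z).round(3),t.plane(*a,0).round(3))
print("tri bal front R", tri(t,(403,139),s,(243,207)), "bal panel top R",tri(t,(411,95),s,(262,149)))
print("lamp ring", tri(t,(490,200),s,(357,97)))
print(s.proj([.5163,.397,.012]))
E
```

```text
bal front L [0.629 0.476 0.02 ] [0.636 0.478 0.   ]
bal frontR [0.635 0.276 0.02 ] [0.643 0.273 0.   ]
bal glass front R [0.719 0.271 0.04 ] [0.738 0.265 0.   ]
lamp ring left [0.498 0.128 0.15 ] [0.538 0.076 0.   ]
lampbase left [0.364 0.091 0.03 ] [0.366 0.081 0.   ]
lampbase leftfar [0.738 0.086 0.03 ] [0.753 0.075 0.   ]
monitor R [0.496 0.606 0.1  ] [0.521 0.63  0.   ]
wood [0.455 0.492 0.05 ] [0.465 0.498 0.   ]
table edge [0.299 0.234 0.   ] [0.299 0.234 0.   ]
tri bal front R (array([ 0.72444765,  0.24398795, -0.21295327]), [np.float64(0.2909701536617787), np.float64(0.2546072468720201)]) bal panel top R (array([0.6683031 , 0.28486942, 0.07281586]), [np.float64(20.531278492890635), np.float64(16.363651993999767)])
lamp ring (array([0.44880247, 0.13912961, 0.15673733]), [np.float64(26.683916608752593), np.float64(17.896773502438954)])
[300.11642431 194.52370663]
```

```bash
python3 - <<'E'
from h import *
s=Cam("side")
cv2.imwrite("pics/s2.png",cv2.resize(s.im[0:220,90:400],None,fx=2.55,fy=2.55,interpolation=cv2.INTER_CUBIC))
E
```

```text
(no output)
```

View pics/s2.png

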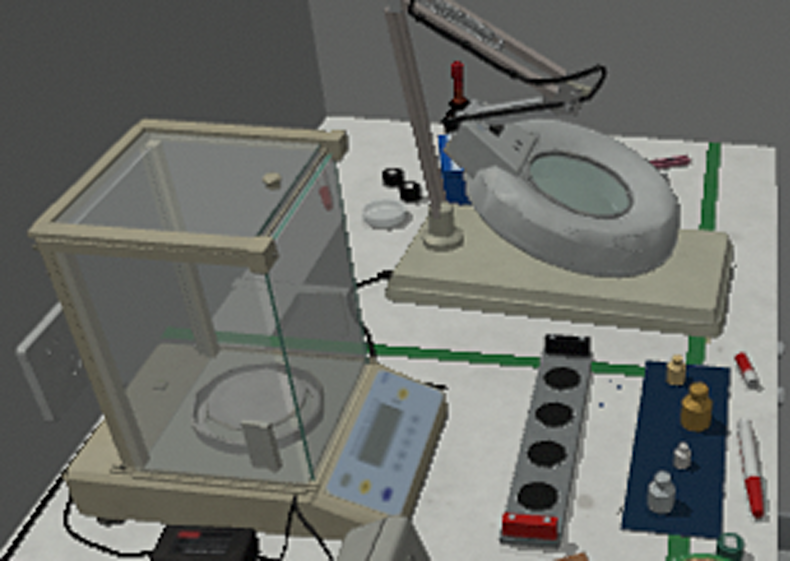

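```bash
python3 - <<'E'
from h import *
t=Cam("top")
for p in((328,282),(349,284),(392,284),(392,290),(425,295),(450,292),(303,265),(275,250)): print(p,t.plane(*p,.006).round(3))
E
```

```text
(328, 282) [0.309 0.385 0.006]
(349, 284) [0.313 0.342 0.006]
(392, 284) [0.328 0.255 0.006]
(392, 290) [0.316 0.254 0.006]
(425, 295) [0.317 0.186 0.006]
(450, 292) [0.332 0.137 0.006]
(303, 265) [0.334 0.441 0.006]
(275, 250) [0.355 0.504 0.006]
```

Emit:
jog_arm(commands=[[5,-20,0,-7],[10,-30,0,-7],[15,-35,0,-7],[15,-35,0,-7],[15,-35,0,-7],[15,-35,0,-7],[15,-35,0,-7],[15,-25,0,-7],[10,-20,0,-7],[5,-10,0,-7]], fingers=60)

```text
clock: 1.43
tool_pos: [0.333, 0.3584, 0.2271]
orientation: [-180.0, 0.0, -88.8]
force: [0.6, 0.6, -0.4]
opening: 0.06
```

Emit:
jog_arm(commands=[[2,-6,-5,2],[4,-10,-12,3],[5,-13,-18,3],[5,-13,-20,3],[5,-13,-20,3],[5,-13,-20,3],[5,-12,-18,3],[5,-11,-16,2],[4,-8,-12,2],[2,-5,-6,0]], fingers=46)

```text
clock: 2.27
tool_pos: [0.374, 0.2553, 0.0783]
orientation: [179.9, -0.0, -64.3]
force: [-0.8, -0.4, -0.3]
opening: 0.0457
```

```bash
python3 - <<'E'
from h import *
o=get_obs();print(o["tool_pos"],o["orientation"],o["joint_pos"])
t=Cam("top");s=Cam("side");print(t.proj(o["tool_pos"]),s.proj(o["tool_pos"]))
a=cv2.resize(t.im[160:300,300:470],None,fx=2.3,fy=2.3,interpolation=cv2.INTER_CUBIC);b=cv2.resize(s.im[60:240,240:440],None,fx=2,fy=2,interpolation=cv2.INTER_CUBIC)
c=np.zeros((400,800,3),np.uint8);c[:a.shape[0],:a.shape[1]]=a;c[:b.shape[0],395:395+b.shape[1]]=b[:400]
cv2.imwrite("pics/v1.png",c)
E
```

```text
[0.37399598 0.25531931 0.07828372] [ 1.79905480e+02 -4.98672633e-02 -6.42766480e+01] [ 5.93696070e+01  8.84467985e+00 -3.77635745e+01 -1.57725520e-02
 -4.34980615e+01 -3.36348447e+01]
[401.31141554 258.96041319] [364.68991388 142.621827  ]
```

View pics/v1.png

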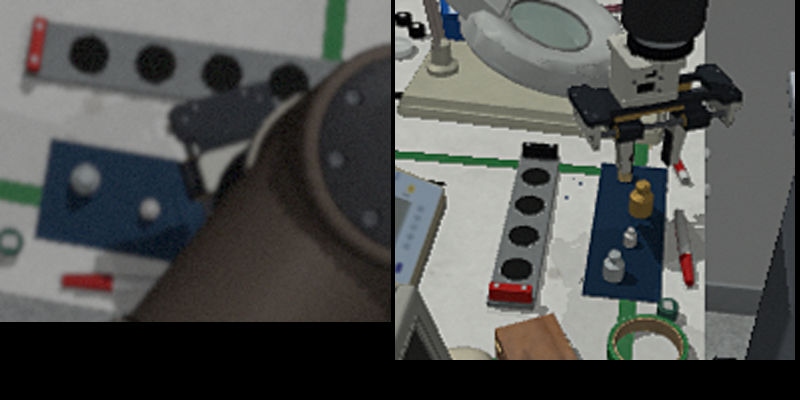

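The jaws sit over the large brass weight, with the fingertips straddling it at about (625,180) and (668,162) in the side crop. I'm going down.

Emit:
jog_arm(commands=[[0,0,-5,0],[0,0,-9,0],[0,0,-11,0],[0,0,-11,0],[0,0,-11,0],[0,0,-10,0],[0,0,-8,0],[0,0,-5,0],[0,0,-3,0],[0,0,0,0]])

```text
clock: 3.2
tool_pos: [0.3741, 0.2568, 0.0061]
orientation: [180.0, -0.0, -64.3]
force: [0.6, -0.0, -0.0]
opening: 0.0464
```

Emit:
jog_arm(commands=[[0,0,0,0],[0,0,0,0],[0,0,0,0],[0,0,0,0],[0,0,0,0],[0,0,0,0],[0,0,0,0],[0,0,0,0],[0,0,0,0],[0,0,0,0]], fingers=24)

```text
clock: 4.03
tool_pos: [0.3743, 0.2569, 0.007]
orientation: [-180.0, 0.0, -64.3]
force: [-1.8, -0.0, 5.1]
opening: 0.0301
```

Emit:
jog_arm(commands=[[0,0,3,0],[0,0,6,0],[0,0,9,0],[0,0,11,0],[0,0,12,0],[0,0,12,0],[0,0,11,0],[0,0,8,0],[0,0,5,0],[0,0,2,0]])

```text
clock: 4.87
tool_pos: [0.3743, 0.257, 0.0863]
orientation: [-179.9, 0.0, -64.3]
force: [0.3, -0.0, -2.2]
opening: 0.0304
```

Emit:
jog_arm(commands=[[6,6,0,-1],[12,12,0,-2],[17,16,0,-3],[19,19,0,-3.5],[20,19,0,-3.5],[20,19,0,-3.5],[19,18,0,-3.5],[15,15,0,-3],[10,10,0,-2],[4,4,0,-0.7]])

```text
clock: 5.7
tool_pos: [0.5178, 0.396, 0.0836]
orientation: [180.0, -0.1, -90.2]
force: [0.8, 0.4, -2.3]
opening: 0.0297
```

```bash
cat > v.py <<'E'
from h import *
import sys
def view(name,tb=(160,300,300,470),sb=(60,240,240,440)):
    o=get_obs();print(o["clock"],o["tool_pos"].round(4),o["orientation"].round(1),"op",o["opening"].__round__(4),"F",o["force"].round(1))
    t=Cam("top");s=Cam("side");print(t.proj(o["tool_pos"]),s.proj(o["tool_pos"]))
    a=cv2.resize(t.im[tb[0]:tb[1],tb[2]:tb[3]],None,fx=2.3,fy=2.3,interpolation=cv2.INTER_CUBIC);b=cv2.resize(s.im[sb[0]:sb[1],sb[2]:sb[3]],None,fx=2,fy=2,interpolation=cv2.INTER_CUBIC)
    c=np.zeros((400,800,3),np.uint8);c[:a.shape[0],:a.shape[1]]=a;c[:b.shape[0],395:395+b.shape[1]]=b[:400]
    cv2.imwrite(f"pics/{name}.png",c); return t,s,o
if __name__=="__main__": view(sys.argv[1])
E
python3 v.py v2
```

```text
5.7 [0.5178 0.396  0.0836] [ 1.80e+02 -1.00e-01 -9.02e+01] op 0.0297 F [ 0.8  0.4 -2.3]
[340.61301952 174.19951904] [298.96321981 171.43390572]
```

View pics/v2.png

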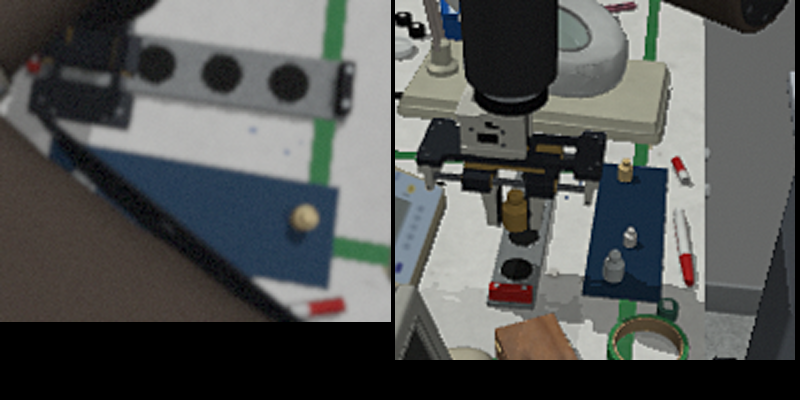

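```bash
cat > inhand.py <<'E'
from h import *
def inhand(s,tool,r,zb,seed=None,brass=True,th=12):
    im=s.im.astype(int); u,v=s.proj([tool[0],tool[1],tool[2]+.012]); u,v=int(round(u)),int(round(v))
    m=((im[...,2]-im[...,0])>th).astype(np.uint8) if brass else None
    w=np.zeros_like(m);w[v-25:v+25,u-12:u+13]=m[v-25:v+25,u-12:u+13]
    n,l,st,ce=cv2.connectedComponentsWithStats(w); k=1+np.argmax(st[1:,4]);print(st[k],ce[k])
    x,y,ww,h,_=st[k]; rows=[np.where(l[y+h-1-i]==k)[0] for i in range(6)]
    cols=[(a.min()+a.max())/2 for a in rows]; uc=np.mean(cols[2:]); print("cols",cols)
    vb=y+h-.5   # lower boundary
    p=s.plane(uc,vb,zb); d=p[:2]-s.C[:2]; d/=np.linalg.norm(d); print("centre est",p[:2]+d*r, "tool",tool)
E
python3 - <<'E'
from inhand import *
s=Cam("side");o=get_obs();inhand(s,o["tool_pos"],.0155,o["tool_pos"][2]-.0045)
E
```

```text
[294 154  13  22 245] [300.20816327 165.20816327]
cols [np.float64(301.0), np.float64(301.0), np.float64(300.5), np.float64(300.0), np.float64(300.0), np.float64(300.0)]
centre est [0.51641277 0.38990668] tool [0.51581527 0.39423141 0.08408793]
```

Emit:
jog_arm(commands=[[0,1,-3,0],[0,1,-6,0],[0,1,-9,0],[0,1,-10,0],[0,0,-10,0],[0,0,-9,0],[0,0,-8,0],[0,0,-6,0],[0,0,-3,0],[0,0,-1,0]])

```text
clock: 6.68
tool_pos: [0.516, 0.3984, 0.0197]
orientation: [180.0, -0.1, -90.0]
force: [0.8, 0.1, -3.3]
opening: 0.0299
```

```bash
python3 - <<'E'
from inhand import *
from v import view
t,s,o=view("v3",sb=(100,220,240,400))
inhand(s,o["tool_pos"],.0155,.0155)
E
```

```text
6.6833 [0.516  0.3984 0.0197] [ 1.8e+02 -1.0e-01 -9.0e+01] op 0.0299 F [ 0.8  0.1 -3.3]
[337.92949186 182.53050075] [300.07332716 192.60908565]
[294 177  13  21 223] [300.43946188 187.15246637]
cols [np.float64(301.5), np.float64(301.0), np.float64(301.0), np.float64(300.5), np.float64(300.5), np.float64(300.5)]
centre est [0.51553699 0.3953704 ] tool [0.51601818 0.39844559 0.019687  ]
```

View pics/v3.png

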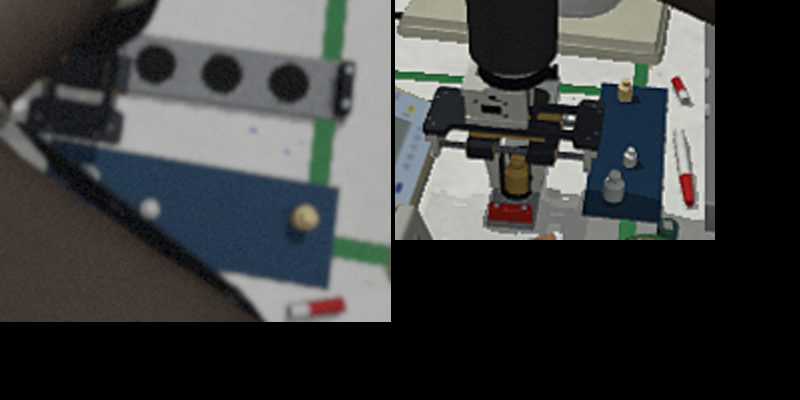

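Emit:
jog_arm(commands=[[0,0,-1,0],[0,0,-1,0],[0,0,-1,0],[0,0,0,0],[0,0,0,0],[0,0,0,0],[0,0,0,0],[0,0,0,0],[0,0,0,0],[0,0,0,0]])

```text
clock: 7.62
tool_pos: [0.5162, 0.3988, 0.0176]
orientation: [-180.0, 0.0, -90.0]
force: [0.3, 0.3, -2.4]
opening: 0.0302
```

Still hanging free (-2.4 N), so I'll go a bit lower.

Emit:
jog_arm(commands=[[0,0,-0.5,0],[0,0,-0.5,0],[0,0,-0.5,0],[0,0,-0.5,0],[0,0,0,0],[0,0,0,0],[0,0,0,0],[0,0,0,0],[0,0,0,0],[0,0,0,0]])

```text
clock: 8.45
tool_pos: [0.5163, 0.3988, 0.017]
orientation: [-180.0, 0.0, -90.0]
force: [-4.3, -2.8, 9.2]
opening: 0.0301
```

Emit:
jog_arm(commands=[[0,0,0,0],[0,0,0,0],[0,0,0,0],[0,0,0,0],[0,0,0,0],[0,0,0,0],[0,0,0,0],[0,0,0,0],[0,0,0,0],[0,0,0,0]], fingers=46)

```text
clock: 9.28
tool_pos: [0.5162, 0.3987, 0.0155]
orientation: [180.0, -0.0, -90.0]
force: [0.0, 0.2, 0.1]
opening: 0.0463
```

Emit:
jog_arm(commands=[[0,0,3,0],[0,0,6,0],[0,0,8,0],[0,0,10,0],[0,0,10,0],[0,0,10,0],[0,0,10,0],[0,0,7,0],[0,0,4,0],[0,0,2,0]])

```text
clock: 10.12
tool_pos: [0.5164, 0.399, 0.0866]
orientation: [-180.0, 0.1, -90.0]
force: [-1.0, 0.1, -0.4]
opening: 0.0457
```

Emit:
jog_arm(commands=[[-5,-1,0,0],[-9,-1,0,0],[-13,-2,0,0],[-15,-2,0,0],[-16,-3,0,0],[-16,-2,0,0],[-15,-2,0,0],[-13,-2,0,0],[-9,-1,0,0],[-4,-1,0,0]], fingers=40)

```text
clock: 10.95
tool_pos: [0.3997, 0.3814, 0.0855]
orientation: [180.0, -0.0, -90.0]
force: [0.4, 0.2, 0.5]
opening: 0.0399
```

```bash
python3 - <<'E'
from v import *
t,s,o=view("v4",sb=(100,240,240,400))
# placed weight check in side
im=s.im.astype(int);m=((im[...,2]-im[...,0])>12)&(im[...,1]>im[...,2]*.6);w=np.zeros(m.shape,np.uint8);w[160:203,290:312]=m[160:203,290:312]
n,l,st,ce=cv2.connectedComponentsWithStats(w);k=1+np.argmax(st[1:,4]);print(st[k],ce[k]); print(s.plane(ce[k][0],st[k][1]+st[k][3]-.5,.012),s.C)
E
```

```text
10.95 [0.3997 0.3814 0.0855] [180.  -0. -90.] op 0.0399 F [0.4 0.2 0.5]
[338.33946719 233.97765984] [351.01124693 171.53395112]
[294 177  14  22 235] [300.86382979 187.8893617 ]
[0.51229383 0.41034033 0.012     ] [0.38760003 1.09781319 0.6852565 ]
```

View pics/v4.png

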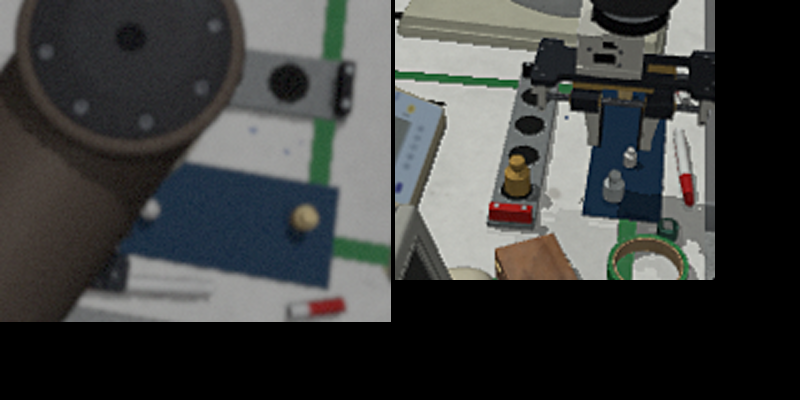

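The large weight stands upright on the pad at (516,177). The jaws are over the steel weight at (614,185), so I descend.

Emit:
jog_arm(commands=[[0,0,-5,0],[0,0,-9,0],[0,0,-11,0],[0,0,-12,0],[0,0,-12,0],[0,0,-12,0],[0,0,-9,0],[0,0,-6,0],[0,0,-3,0],[0,0,0,0]])

```text
clock: 11.88
tool_pos: [0.4012, 0.3814, 0.0057]
orientation: [180.0, -0.1, -90.0]
force: [0.7, 0.2, 0.8]
opening: 0.0397
```

Emit:
jog_arm(commands=[[0,0,0,0],[0,0,0,0],[0,0,0,0],[0,0,0,0],[0,0,0,0],[0,0,0,0],[0,0,0,0],[0,0,0,0],[0,0,0,0],[0,0,0,0]], fingers=18)

```text
clock: 12.72
tool_pos: [0.4014, 0.3822, 0.0072]
orientation: [-180.0, 0.0, -90.0]
force: [-1.0, 0.5, 6.4]
opening: 0.0241
```

Emit:
jog_arm(commands=[[0,0,3,0],[0,0,6,0],[0,0,9,0],[0,0,11,0],[0,0,12,0],[0,0,12,0],[0,0,11,0],[0,0,8,0],[0,0,5,0],[0,0,2,0]])

```text
clock: 13.55
tool_pos: [0.4014, 0.382, 0.0867]
orientation: [-180.0, 0.1, -90.0]
force: [0.2, -0.6, -0.9]
opening: 0.0243
```

```bash
python3 - <<'E'
from v import *
t,s,o=view("v5",sb=(100,240,240,400))
E
```

```text
13.55 [0.4014 0.382  0.0867] [-1.8e+02  1.0e-01 -9.0e+01] op 0.0243 F [ 0.2 -0.6 -0.9]
[338.18623011 232.98542588] [350.29431525 171.23765329]
```

View pics/v5.png

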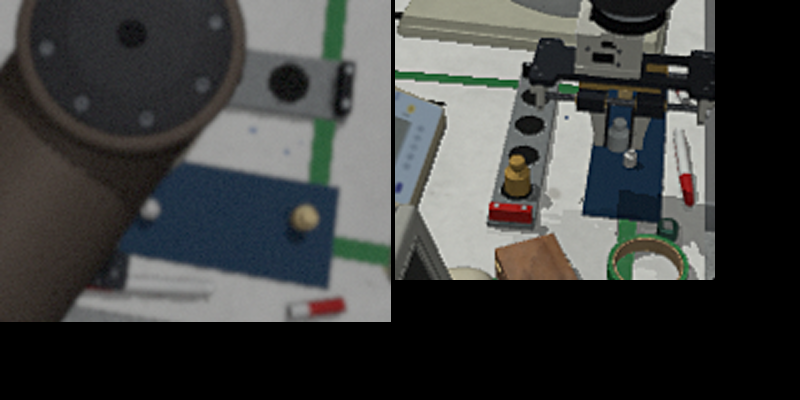

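Emit:
jog_arm(commands=[[5,-2,0,0],[9,-4,0,0],[13,-5,0,0],[15,-6,0,0],[16,-7,0,0],[16,-6,0,0],[15,-6,0,0],[13,-5,0,0],[9,-4,0,0],[5,-2,0,0]])

```text
clock: 14.48
tool_pos: [0.5184, 0.3338, 0.0849]
orientation: [180.0, -0.0, -90.1]
force: [-0.1, 0.3, -1.2]
opening: 0.0237
```

Emit:
jog_arm(commands=[[0,0,-3,0],[0,0,-6,0],[0,0,-9,0],[0,0,-10,0],[0,0,-10,0],[0,0,-9,0],[0,0,-8,0],[0,0,-6,0],[0,0,-3,0],[0,0,-1,0]])

```text
clock: 15.32
tool_pos: [0.517, 0.3345, 0.0198]
orientation: [180.0, -0.0, -90.0]
force: [0.1, 0.5, -0.8]
opening: 0.024
```

```bash
python3 - <<'E'
from v import *
t,s,o=view("v6",sb=(100,240,240,400))
cv2.imwrite("pics/v6b.png",cv2.resize(s.im[140:210,270:340],None,fx=8,fy=8,interpolation=cv2.INTER_NEAREST))
E
```

```text
15.3167 [0.517  0.3345 0.0198] [180.  -0. -90.] op 0.024 F [ 0.1  0.5 -0.8]
[367.90736167 187.08175977] [303.85266608 175.27574609]
```

View pics/v6b.png

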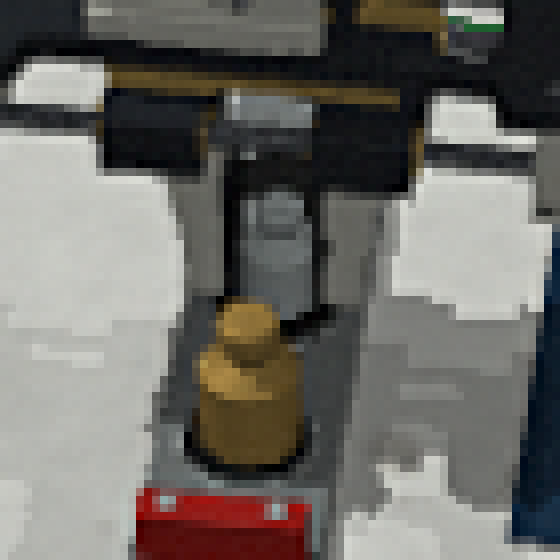

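```bash
python3 - <<'E'
from h import *
s=Cam("side")
for v in(179.,179.5,180):
  p=s.plane(304.6,v-.5+.0,.0155); d=p[:2]-s.C[:2]; d/=np.linalg.norm(d); print(p[:2]+d*.0125)
  p=s.plane(304.6,v,.0155); print(p[:2]+d*.0125)
E
```

```text
[0.51611516 0.32924392]
[0.51582138 0.33111488]
[0.51582168 0.33111493]
[0.5155287  0.33298083]
[0.515529   0.33298088]
[0.51523681 0.33484173]
```

Emit:
jog_arm(commands=[[0,0,-1,0],[0,0,-1,0],[0,0,-1,0],[0,0,-0.5,0],[0,0,-0.5,0],[0,0,0,0],[0,0,0,0],[0,0,0,0],[0,0,0,0],[0,0,0,0]])

```text
clock: 16.3
tool_pos: [0.5173, 0.3348, 0.0172]
orientation: [-180.0, 0.0, -90.0]
force: [-2.1, -0.1, 5.3]
opening: 0.024
```

Emit:
jog_arm(commands=[[0,0,0,0],[0,0,0,0],[0,0,0,0],[0,0,0,0],[0,0,0,0],[0,0,0,0],[0,0,0,0],[0,0,0,0],[0,0,0,0],[0,0,0,0]], fingers=40)

```text
clock: 17.13
tool_pos: [0.5172, 0.3348, 0.0165]
orientation: [180.0, -0.0, -90.0]
force: [-0.2, 0.2, 0.4]
opening: 0.04
```

Emit:
jog_arm(commands=[[0,0,3,0],[0,0,6,0],[0,0,8,0],[0,0,10,0],[0,0,10,0],[0,0,10,0],[0,0,10,0],[0,0,7,0],[0,0,4,0],[0,0,2,0]])

```text
clock: 17.97
tool_pos: [0.5174, 0.335, 0.0876]
orientation: [-180.0, 0.1, -90.0]
force: [-0.4, -0.4, 0.9]
opening: 0.0401
```

```bash
python3 - <<'E'
from h import *
t=Cam("top");s=Cam("side")
for a,b in(((488,200),(329,105)),((492,210),(340,106)),((500,230),(352,100)),((490,180),(315,98)),((548,262),(357,80))): print(tri(t,a,s,b))
o=get_obs()
cv2.imwrite("pics/v7.png",cv2.resize(t.im[130:300,290:480],None,fx=3.3,fy=3.3,interpolation=cv2.INTER_CUBIC))
E
```

```text
(array([0.49564165, 0.11231385, 0.09674424]), [np.float64(8.214564767779365), np.float64(5.664958256083622)])
(array([0.4718192 , 0.10342772, 0.09319748]), [np.float64(11.648727740130902), np.float64(7.965684312927862)])
(array([0.43725624, 0.08866481, 0.10454627]), [np.float64(10.066890129787872), np.float64(6.741774264564743)])
(array([0.53141918, 0.1190108 , 0.11846451]), [np.float64(6.997495478351739), np.float64(4.816868143568966)])
(array([ 0.41144924, -0.00318557,  0.11241181]), [np.float64(0.3238366317298697), np.float64(0.20199415945181784)])
```

View pics/v7.png

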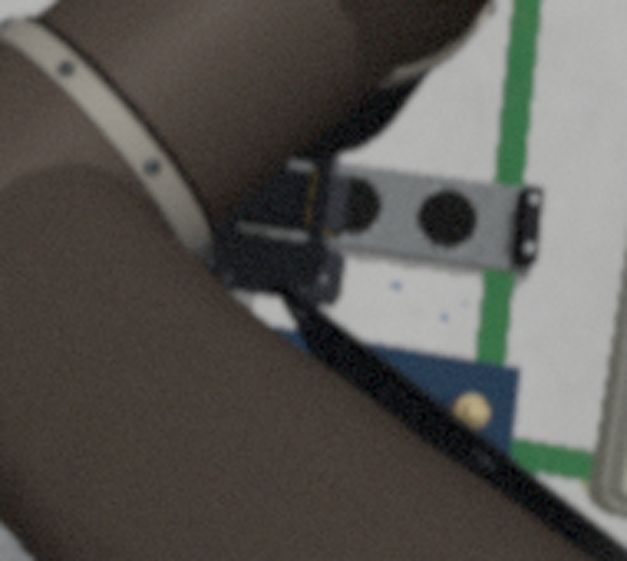

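Emit:
jog_arm(commands=[[-5,-6,0,0],[-9,-11,0,0],[-13,-17,0,0],[-16,-20,0,0],[-17,-21,0,0],[-17,-21,0,0],[-16,-20,0,0],[-12,-16,0,0],[-8,-11,0,0],[-5,-6,0,0]], fingers=36)

```text
clock: 18.9
tool_pos: [0.3979, 0.1841, 0.0863]
orientation: [180.0, -0.0, -90.0]
force: [-0.1, 0.2, 0.1]
opening: 0.036
```

```bash
python3 - <<'E'
from v import *
t,s,o=view("v8",sb=(90,230,240,400))
E
```

```text
18.9 [0.3979 0.1841 0.0863] [180.  -0. -90.] op 0.036 F [-0.1  0.2  0.1]
[441.10168233 252.5982026 ] [357.17717173 123.44464848]
```

View pics/v8.png

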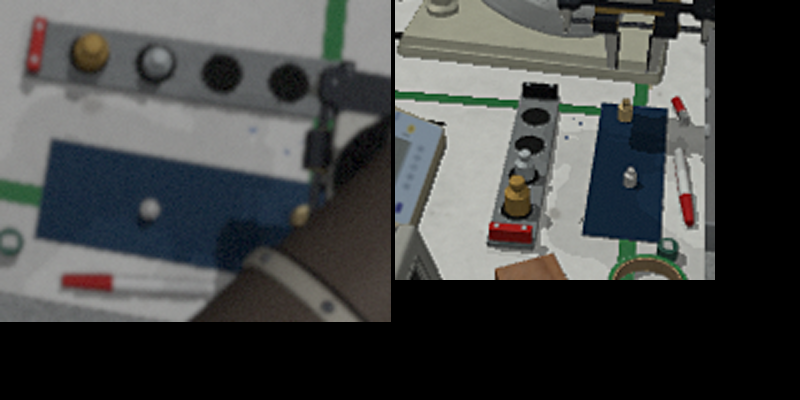

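The top view shows both placed weights centred on their pads, at (90,52) and (156,62) in the crop. I go down on the small brass weight.

Emit:
jog_arm(commands=[[0,1,-5,0],[0,1,-9,0],[0,0,-11,0],[0,0,-12,0],[0,0,-12,0],[0,0,-12,0],[0,0,-9,0],[0,0,-7,0],[0,0,-3,0],[0,0,0,0]])

```text
clock: 19.83
tool_pos: [0.399, 0.1876, 0.0054]
orientation: [179.9, -0.1, -90.0]
force: [-0.6, 0.0, 0.2]
opening: 0.0358
```

Emit:
jog_arm(commands=[[0,0,0,0],[0,0,0,0],[0,0,0,0],[0,0,0,0],[0,0,0,0],[0,0,0,0],[0,0,0,0],[0,0,0,0],[0,0,0,0],[0,0,0,0]], fingers=14)

```text
clock: 20.67
tool_pos: [0.3995, 0.1881, 0.007]
orientation: [-180.0, 0.0, -90.0]
force: [-0.9, -0.9, 6.9]
opening: 0.0188
```

Emit:
jog_arm(commands=[[0,0,3,0],[0,0,6,0],[0,0,9,0],[0,0,11,0],[0,0,12,0],[0,0,12,0],[0,0,11,0],[0,0,8,0],[0,0,5,0],[0,0,2,0]])

```text
clock: 21.5
tool_pos: [0.3994, 0.188, 0.0864]
orientation: [-180.0, 0.1, -90.0]
force: [0.3, -0.2, -0.1]
opening: 0.0189
```

```bash
python3 - <<'E'
from v import *
t,s,o=view("v9",sb=(60,200,240,400))
cv2.imwrite("pics/v9b.png",cv2.resize(s.im[90:160,320:390],None,fx=8,fy=8,interpolation=cv2.INTER_NEAREST))
E
```

```text
21.5 [0.3994 0.188  0.0864] [-1.8e+02  1.0e-01 -9.0e+01] op 0.0189 F [ 0.3 -0.2 -0.1]
[439.15659968 251.47597604] [356.52804278 124.19938672]
```

View pics/v9b.png

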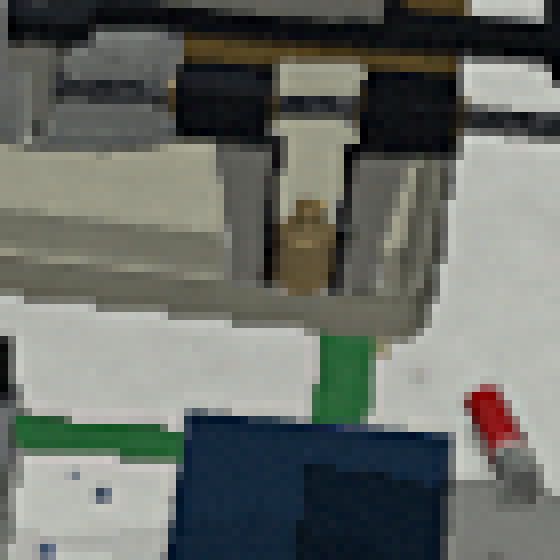

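Emit:
jog_arm(commands=[[5,3,0,0],[9,6,0,0],[13,10,0,0],[16,12,0,0],[17,12,0,0],[17,12,0,0],[16,11,0,0],[13,10,0,0],[9,6,0,0],[4.5,3.5,0,0]])

```text
clock: 22.43
tool_pos: [0.5201, 0.274, 0.0844]
orientation: [180.0, -0.1, -90.0]
force: [1.3, -0.2, -0.2]
opening: 0.0188
```

Emit:
jog_arm(commands=[[0,0,-3,0],[0,0,-6,0],[0,0,-9,0],[0,0,-10,0],[0,0,-10,0],[0,0,-9,0],[0,0,-8,0],[0,0,-6,0],[0,0,-3,0],[0,0,-1,0]])

```text
clock: 23.27
tool_pos: [0.5185, 0.273, 0.0198]
orientation: [180.0, -0.0, -90.0]
force: [0.3, 0.0, 0.3]
opening: 0.0187
```

```bash
python3 - <<'E'
from v import *
t,s,o=view("v10",sb=(100,240,240,400))
cv2.imwrite("pics/v10b.png",cv2.resize(s.im[130:200,270:340],None,fx=8,fy=8,interpolation=cv2.INTER_NEAREST))
E
```

```text
23.2667 [0.5185 0.273  0.0198] [180.  -0. -90.] op 0.0187 F [0.3 0.  0.3]
[396.97035117 191.25407565] [306.98325679 160.00025806]
```

View pics/v10b.png

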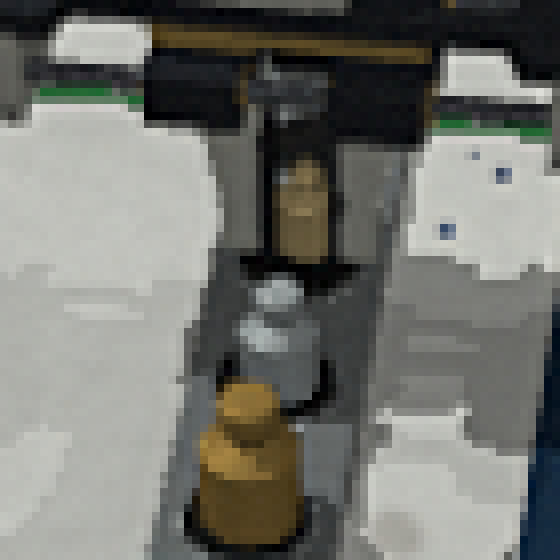

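```bash
python3 - <<'E'
from h import *
s=Cam("side")
for v in(162.25,162.75):
  p=s.plane(307.5,v-.5,.0155); d=p[:2]-s.C[:2]; d/=np.linalg.norm(d); print(p[:2]+d*.01)
E
```

```text
[0.51842626 0.26483761]
[0.51811457 0.26689295]
```

Emit:
jog_arm(commands=[[0,0,-1,0],[0,0,-1,0],[0,0,-1,0],[0,0,-0.3,0],[0,0,-0.3,0],[0,0,0,0],[0,0,0,0],[0,0,0,0],[0,0,0,0],[0,0,0,0]])

```text
clock: 24.25
tool_pos: [0.5188, 0.2733, 0.0171]
orientation: [-180.0, 0.0, -90.0]
force: [-0.7, -0.7, 1.3]
opening: 0.0184
```

Emit:
jog_arm(commands=[[0,0,-0.2,0],[0,0,0,0],[0,0,0,0],[0,0,0,0],[0,0,0,0],[0,0,0,0],[0,0,0,0],[0,0,0,0],[0,0,0,0],[0,0,0,0]], fingers=36)

```text
clock: 25.08
tool_pos: [0.5187, 0.2732, 0.0168]
orientation: [180.0, -0.0, -90.0]
force: [1.1, 0.3, -0.1]
opening: 0.0361
```

Emit:
jog_arm(commands=[[0,0,3,0],[0,0,6,0],[0,0,8,0],[0,0,10,0],[0,0,10,0],[0,0,10,0],[0,0,10,0],[0,0,7,0],[0,0,4,0],[0,0,2,0]])

```text
clock: 25.92
tool_pos: [0.519, 0.2735, 0.0878]
orientation: [-179.9, 0.1, -90.0]
force: [0.6, 0.4, -0.3]
opening: 0.0361
```

Emit:
jog_arm(commands=[[-7,2,0,0],[-12,4,0,0],[-15,5,0,0],[-17,6,0,0],[-18,7,0,0],[-18,7,0,0],[-17,6,0,0],[-15,5,0,0],[-11,4,0,0],[-5,2,0,0]], fingers=32)

```text
clock: 26.75
tool_pos: [0.3818, 0.3213, 0.0865]
orientation: [180.0, -0.0, -90.0]
force: [0.1, 0.4, -0.8]
opening: 0.0323
```

```bash
python3 - <<'E'
from v import *
t,s,o=view("v11",sb=(90,230,240,400))
cv2.imwrite("pics/v11b.png",cv2.resize(s.im[130:205,270:345],None,fx=8,fy=8,interpolation=cv2.INTER_NEAREST))
cv2.imwrite("pics/v11t.png",cv2.resize(t.im[165:215,310:460],None,fx=5.3,fy=5.3,interpolation=cv2.INTER_NEAREST))
E
```

```text
26.75 [0.3818 0.3213 0.0865] [180.  -0. -90.] op 0.0323 F [ 0.1  0.4 -0.8]
[368.09234235 248.59424918] [360.39588704 155.81174231]
```

View pics/v11b.png

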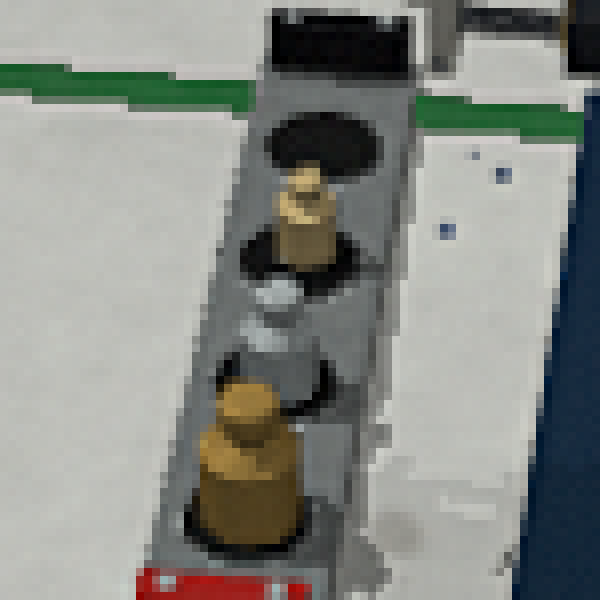

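View pics/v11t.png

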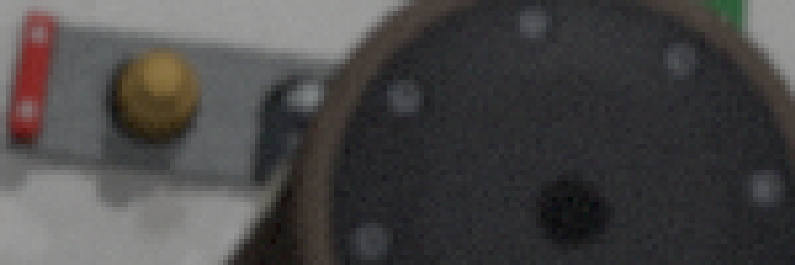

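View pics/v11.png

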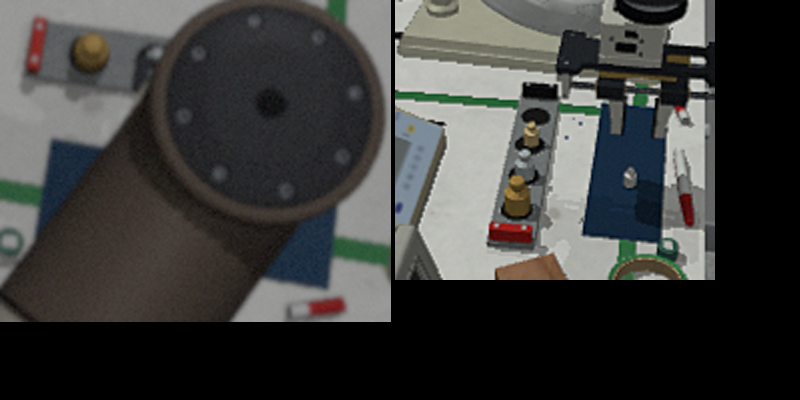

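Emit:
jog_arm(commands=[[1,0,-5,0],[1,0,-9,0],[0,0,-11,0],[0,0,-12,0],[0,0,-12,0],[0,0,-12,0],[0,0,-10,0],[0,0,-7,0],[0,0,-4,0],[0,0,0,0]])

```text
clock: 27.68
tool_pos: [0.3857, 0.3204, 0.0035]
orientation: [179.9, -0.1, -90.1]
force: [-0.1, -0.0, -0.0]
opening: 0.0322
```

Emit:
jog_arm(commands=[[0,0,0,0],[0,0,0,0],[0,0,0,0],[0,0,0,0],[0,0,0,0],[0,0,0,0],[0,0,0,0],[0,0,0,0],[0,0,0,0],[0,0,0,0]], fingers=10)

```text
clock: 28.52
tool_pos: [0.3859, 0.3216, 0.0052]
orientation: [-180.0, 0.0, -90.0]
force: [-0.0, 0.0, 4.5]
opening: 0.0148
```

Emit:
jog_arm(commands=[[0,0,3,0],[0,0,6,0],[0,0,9,0],[0,0,11,0],[0,0,12,0],[0,0,12,0],[0,0,11,0],[0,0,8,0],[0,0,5,0],[0,0,3,0]])

```text
clock: 29.35
tool_pos: [0.3858, 0.3215, 0.0857]
orientation: [-180.0, 0.1, -90.0]
force: [0.2, -0.7, -0.6]
opening: 0.0148
```

```bash
python3 - <<'E'
from v import *
t,s,o=view("v12",sb=(90,230,240,400))
cv2.imwrite("pics/v12b.png",cv2.resize(s.im[115:190,320:395],None,fx=8,fy=8,interpolation=cv2.INTER_NEAREST))
E
```

```text
29.35 [0.3858 0.3215 0.0857] [-1.8e+02  1.0e-01 -9.0e+01] op 0.0148 F [ 0.2 -0.7 -0.6]
[368.28263575 246.51065505] [358.66888025 155.94535475]
```

View pics/v12b.png

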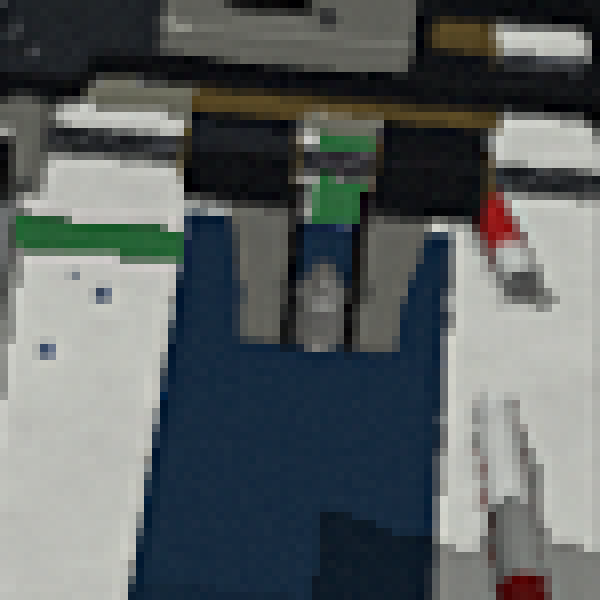

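```bash
python3 - <<'E'
from h import *
s=Cam("side")
for v in(158,158.5,159):
  p=s.plane(359.5,v,.0825); d=p[:2]-s.C[:2]; d/=np.linalg.norm(d); print(p[:2]+d*.008)
E
```

```text
[0.38332676 0.31696892]
[0.38321481 0.31888924]
[0.38310318 0.32080403]
```

Emit:
jog_arm(commands=[[5,-4,0,0],[11,-8,0,0],[15,-12,0,0],[18,-15,0,0],[20,-16,0,0],[20,-16,0,0],[18,-14,0,0],[15,-12,0,0],[10,-8,0,0],[5,-4,0,0]])

```text
clock: 30.33
tool_pos: [0.5236, 0.2108, 0.0839]
orientation: [179.9, -0.1, -90.1]
force: [0.2, 0.7, -0.1]
opening: 0.0147
```

Emit:
jog_arm(commands=[[0,0,-3,0],[0,0,-6,0],[0,0,-9,0],[0,0,-10,0],[0,0,-10,0],[0,0,-9,0],[0,0,-8,0],[0,0,-6,0],[0,0,-4,0],[0,0,-1,0]])

```text
clock: 31.17
tool_pos: [0.5224, 0.2121, 0.0178]
orientation: [179.9, -0.0, -90.0]
force: [0.3, -0.6, -0.7]
opening: 0.0143
```

```bash
python3 - <<'E'
from v import *
t,s,o=view("v13",sb=(90,230,240,400))
cv2.imwrite("pics/v13b.png",cv2.resize(s.im[115:190,270:345],None,fx=8,fy=8,interpolation=cv2.INTER_NEAREST))
E
```

```text
31.1667 [0.5224 0.2121 0.0178] [179.9  -0.  -90. ] op 0.0143 F [ 0.3 -0.6 -0.7]
[425.80137435 194.47906867] [308.94504395 146.59892762]
```

View pics/v13b.png

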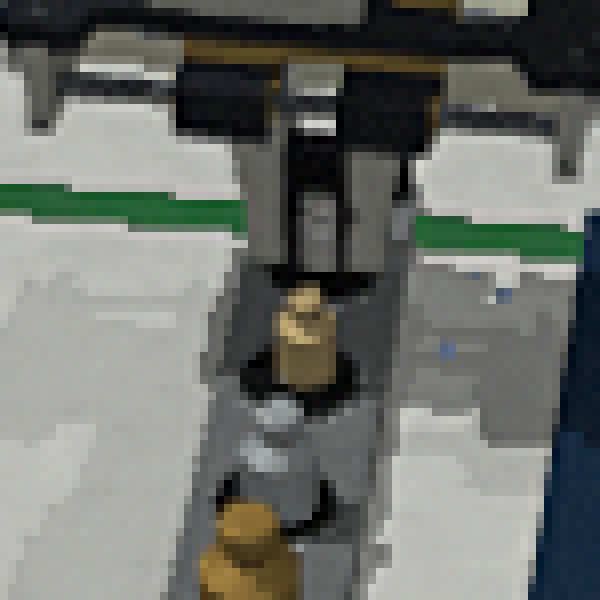

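View pics/v13.png

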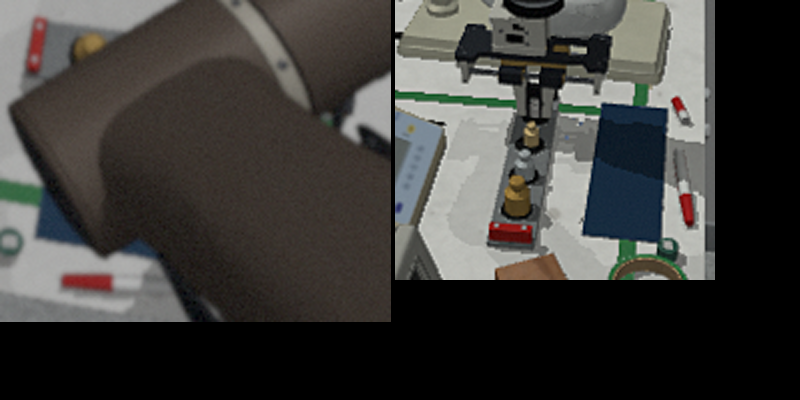

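Emit:
jog_arm(commands=[[0,0,-1,0],[0,0,-0.7,0],[0,0,-0.5,0],[0,0,-0.5,0],[0,0,-0.3,0],[0,0,0,0],[0,0,0,0],[0,0,0,0],[0,0,0,0],[0,0,0,0]])

```text
clock: 32.1
tool_pos: [0.5227, 0.2123, 0.0158]
orientation: [-180.0, 0.0, -90.0]
force: [0.2, 0.0, 0.5]
opening: 0.0143
```

Emit:
jog_arm(commands=[[0,0,-0.3,0],[0,0,-0.3,0],[0,0,-0.3,0],[0,0,0,0],[0,0,0,0],[0,0,0,0],[0,0,0,0],[0,0,0,0],[0,0,0,0],[0,0,0,0]])

```text
clock: 32.93
tool_pos: [0.5228, 0.2123, 0.0152]
orientation: [-180.0, 0.0, -90.0]
force: [-1.6, -0.1, 5.2]
opening: 0.0144
```

Contact at +5 N. I release, lift, and move clear towards +y at height so the top camera sees the row.

Emit:
jog_arm(commands=[[0,0,0,0],[0,0,0,0],[0,0,0,0],[0,0,0,0],[0,0,0,0],[0,0,0,0],[0,0,0,0],[0,0,0,0],[0,0,0,0],[0,0,0,0]], fingers=34)

```text
clock: 33.77
tool_pos: [0.5227, 0.2122, 0.0148]
orientation: [180.0, -0.0, -90.0]
force: [-0.4, 0.0, -0.0]
opening: 0.0337
```

Emit:
jog_arm(commands=[[0,0,3,0],[0,0,6,0],[0,0,8,0],[0,0,10,0],[0,0,10,0],[0,0,10,0],[0,0,10,0],[0,0,7,0],[0,0,4,0],[0,0,2,0]])

```text
clock: 34.6
tool_pos: [0.523, 0.2125, 0.0858]
orientation: [-179.9, 0.0, -90.0]
force: [0.1, 0.1, 1.6]
opening: 0.0341
```

Emit:
jog_arm(commands=[[-7,-3,2,0],[-12,-5,3,0],[-15,-6,4,0],[-17,-6,4,0],[-18,-6,4,0],[-18,-4,4,0],[-17,-2,4,0],[-15,0,3,0],[-11,0,2,0],[-5,0,0,0]])

```text
clock: 35.43
tool_pos: [0.3863, 0.1798, 0.115]
orientation: [180.0, 0.0, -90.0]
force: [-0.6, 0.4, 0.4]
opening: 0.0336
```

```bash
python3 - <<'E'
from v import *
t,s,o=view("v14",sb=(90,230,240,400))
cv2.imwrite("pics/v14b.png",cv2.resize(s.im[130:205,270:345],None,fx=8,fy=8,interpolation=cv2.INTER_NEAREST))
cv2.imwrite("pics/v14t.png",cv2.resize(t.im[165:215,310:460],None,fx=5.3,fy=5.3,interpolation=cv2.INTER_NEAREST))
E
```

```text
35.4333 [0.3863 0.1798 0.115 ] [180.   0. -90.] op 0.0336 F [-0.6  0.4  0.4]
[446.93368032 257.97788657] [362.61313271 113.52736024]
```

View pics/v14t.png

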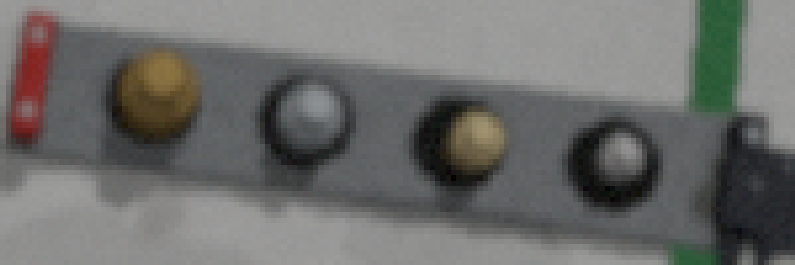

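View pics/v14b.png

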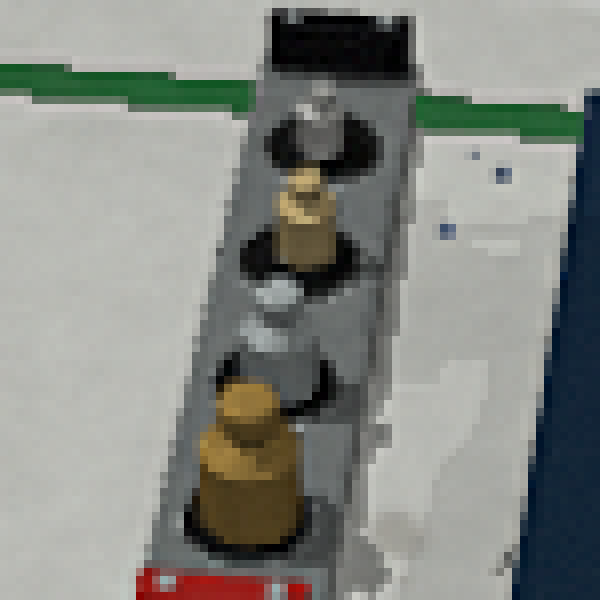

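```bash
python3 - <<'E'
from h import *
t=Cam("top");s=Cam("side")
pads=np.array([[.5163,.3975],[.5177,.3356],[.5193,.2737],[.5208,.2121]])
spads=np.array([[.5162,.3956],[.5174,.334],[.5189,.2716],[.5205,.2095]])
im=t.im.astype(int)
# geometric expected centroid: place of cylinder body-top rim plane ~ h/2
ids=[("b31",(340,183),.046,.0155,1),("steel",(367.5,187),.037,.0125,0),("b20",(399.5,192),.030,.010,1),("silver",(427,194.5),.024,.008,0)]
for i,(n,c,h,r,br) in enumerate(ids):
    u,v=int(c[0]),int(c[1]); R=12
    sub=im[v-R:v+R+1,u-R:u+R+1]
    if br: m=(sub[...,2]-sub[...,0])>12
    else: m=sub[...,0:3].max(2)>75
    m=m.astype(np.uint8)
    # limit to within pad pixels
    pc=t.proj([*pads[i],.012]); yy,xx=np.mgrid[v-R:v+R+1,u-R:u+R+1]
    m&=(((xx-pc[0])**2+(yy-pc[1])**2)<(8.2 if not br else 12)**2).astype(np.uint8)
    nn,l,st,ce=cv2.connectedComponentsWithStats(m);k=1+np.argmax(st[1:,4]); q=ce[k]+[u-R,v-R]
    p=t.plane(*q,.012+.42*h); print(n,st[k],q.round(2),"pos",p.round(4),"d mm",((p[:2]-pads[i])*1000).round(1))
    # expected shift using drawn points of axis
    print("   axis px base/top at pad centre",t.proj([*pads[i],.012]).round(1),t.proj([*pads[i],.012+h]).round(1))
E
```

```text
b31 [  4   3  16  17 222] [339.28 182.03] pos [0.5147 0.3959 0.0313] d mm [-1.6 -1.6]
   axis px base/top at pad centre [338.2 183.3] [339.2 178. ]
steel [  8   5  12  12 113] [368.45 185.52] pos [0.5186 0.3345 0.0275] d mm [ 0.9 -1.1]
   axis px base/top at pad centre [367.1 187.5] [369.  183.4]
b20 [  6   5  13  13 121] [399.08 191.07] pos [0.5184 0.2694 0.0246] d mm [-0.9 -4.3]
   axis px base/top at pad centre [396.1 191.6] [398.5 188.4]
silver [ 8  8  9  8 56] [426.89 193.59] pos [0.5236 0.2109 0.0221] d mm [ 2.8 -1.2]
   axis px base/top at pad centre [425.  195.8] [427.7 193.4]
```

Top view: the small brass weight sits about 4 mm off along the row, at (475,143) against a pad centre near (455,141). The other three are within about 2 mm. I'll regrip the brass weight and shift it.

Emit:
jog_arm(commands=[[5,4,0,0],[11,7,-2,0],[15,10,-3,0],[18,12,-4,0],[19,13,-5,0],[19,13,-5,0],[17,12,-4,0],[14,9,-3,0],[10,7,-2,0],[5,3,0,0]])

```text
clock: 36.47
tool_pos: [0.5222, 0.2708, 0.0853]
orientation: [179.9, -0.1, -90.1]
force: [-0.0, 0.3, 0.5]
opening: 0.0339
```

Emit:
jog_arm(commands=[[0,0,-3,0],[0,0,-7,0],[0,0,-9,0],[0,0,-10,0],[0,0,-10,0],[0,0,-10,0],[0,0,-9,0],[0,0,-7,0],[0,0,-4,0],[0,0,-1,0]])

```text
clock: 37.3
tool_pos: [0.5203, 0.2699, 0.0158]
orientation: [179.9, -0.1, -90.0]
force: [0.9, -0.4, 0.4]
opening: 0.034
```

Emit:
jog_arm(commands=[[0,0,0,0],[0,0,0,0],[0,0,0,0],[0,0,0,0],[0,0,0,0],[0,0,0,0],[0,0,0,0],[0,0,0,0],[0,0,0,0],[0,0,0,0]], fingers=14)

```text
clock: 38.13
tool_pos: [0.5209, 0.2705, 0.0173]
orientation: [-180.0, 0.0, -90.0]
force: [-1.0, -0.4, 5.9]
opening: 0.0185
```

Emit:
jog_arm(commands=[[0,0,1,0],[0,0,2,0],[0,0,2,0],[0,0,1,0],[0,1,0,0],[0,1,0,0],[0,1,0,0],[0,1,0,0],[0,0,0,0],[0,0,0,0]])

```text
clock: 38.97
tool_pos: [0.5206, 0.2743, 0.0228]
orientation: [180.0, -0.0, -90.0]
force: [-0.3, 0.9, -0.5]
opening: 0.0186
```

Emit:
jog_arm(commands=[[0,0,-1,0],[0,0,-1,0],[0,0,-1,0],[0,0,-1,0],[0,0,-0.5,0],[0,0,-0.5,0],[0,0,0,0],[0,0,0,0],[0,0,0,0],[0,0,0,0]])

```text
clock: 39.8
tool_pos: [0.5207, 0.2743, 0.0179]
orientation: [-180.0, 0.0, -90.0]
force: [0.3, 1.2, -0.7]
opening: 0.0184
```

Emit:
jog_arm(commands=[[0,0,-0.4,0],[0,0,-0.4,0],[0,0,-0.4,0],[0,0,0,0],[0,0,0,0],[0,0,0,0],[0,0,0,0],[0,0,0,0],[0,0,0,0],[0,0,0,0]])

```text
clock: 40.63
tool_pos: [0.5208, 0.2743, 0.0173]
orientation: [-180.0, 0.0, -90.0]
force: [-2.2, -0.3, 5.3]
opening: 0.0188
```

Emit:
jog_arm(commands=[[0,0,0,0],[0,0,0,0],[0,0,0,0],[0,0,0,0],[0,0,0,0],[0,0,0,0],[0,0,0,0],[0,0,0,0],[0,0,0,0],[0,0,0,0]], fingers=36)

```text
clock: 41.47
tool_pos: [0.5207, 0.2743, 0.0167]
orientation: [-180.0, 0.0, -90.0]
force: [-0.2, 1.0, -0.2]
opening: 0.036
```

Emit:
jog_arm(commands=[[0,0,3,0],[0,0,6,0],[0,0,8,0],[0,0,10,0],[0,0,10,0],[0,0,10,0],[0,0,10,0],[0,0,7,0],[0,0,4,0],[0,0,2,0]])

```text
clock: 42.3
tool_pos: [0.521, 0.2745, 0.0877]
orientation: [-179.9, 0.1, -90.0]
force: [-0.3, 0.6, -0.2]
opening: 0.0358
```

Emit:
jog_arm(commands=[[-7,-4,2,0],[-12,-8,3,0],[-15,-10,4,0],[-17,-14,4,0],[-18,-14,4,0],[-18,-14,4,0],[-17,-12,4,0],[-15,-10,3,0],[-11,-6,2,0],[-5,-3,0,0]])

```text
clock: 43.13
tool_pos: [0.3842, 0.1781, 0.1168]
orientation: [180.0, 0.0, -90.0]
force: [0.4, -0.9, 0.4]
opening: 0.0355
```

```bash
python3 - <<'E'
from v import *
t,s,o=view("v15",sb=(90,230,240,400))
a=cv2.resize(s.im[130:205,270:345],None,fx=5,fy=5,interpolation=cv2.INTER_NEAREST)
b=cv2.resize(t.im[165:215,310:460],None,fx=4,fy=4,interpolation=cv2.INTER_NEAREST)
c=np.zeros((580,600,3),np.uint8);c[:375,:375]=a;c[378:578]=b;cv2.imwrite("pics/v15b.png",c)
E
```

```text
43.1333 [0.3842 0.1781 0.1168] [180.   0. -90.] op 0.0355 F [ 0.4 -0.9  0.4]
[448.00441652 259.23282432] [363.53084437 112.65597032]
```

View pics/v15b.png

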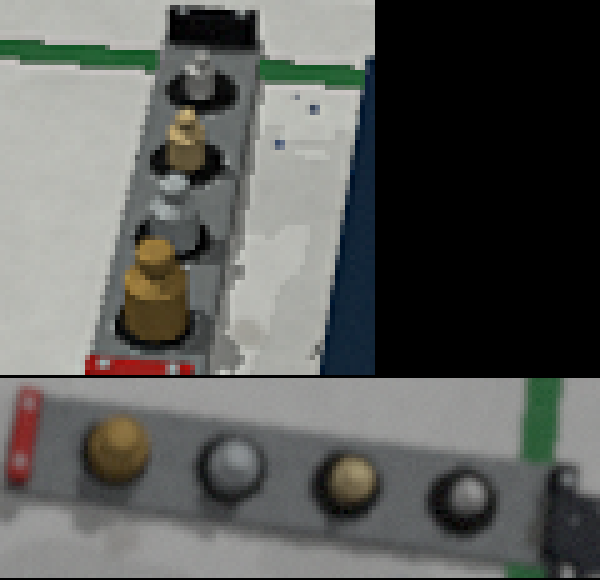

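All four weights stand upright and centred in both views: at (118,450), (231,467), (350,483) and (465,497) in the top crop. The arm is clear.

```bash
python3 -c "
from plant import *
print(close_job(),get_obs()['clock'])"
```

```text
the job is handed in; nothing more can be done
the job is handed in; nothing more can be done
```

All four weights are on the rest in order from the red block to the black block: 31 mm brass, 25 mm steel, 20 mm brass, 16 mm silver. Each was let go. I handed the job in at about 43 s of the 96 s, with the arm clear of the row; `close_job()` reports no verdict.

- **Final look:** in both camera views all four stand upright and look centred on their pads.
- **Correction made:** the 20 mm brass weight first sat about 4 mm off along the row, so I gripped it again and shifted it. I checked the shift by eye in both views and did not measure it again.
- **Remaining offsets:** before that shift, the top view put the other three within about 3 mm of centre.
- **Views that disagreed:** the top view put the silver weight nearly 3 mm off across the board. The side view showed it centred, so I left it.
- **Camera against robot:** camera positions also differed from the robot's own readings by about 2 mm.

The highest force I read at the end of any move was about 10 N, while setting a weight down.

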